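# Open the child-proof drawer with its release stick

## Robot

A 6-joint arm with a two-finger parallel gripper is mounted at the origin on a cart in front of the work surface, level with it; the furniture and walls round the work are solid. World frame = base frame: x ahead of the robot, y to its left, z up, the work surface at z = 0. Lengths are in mm, angles in degrees, forces in N, time in s.
With the tool pointing down it reaches from about 300 to 850 mm from the base axis. Payload 4.2 kg.
Tool frame: the origin (TCP) lies at the very end of the fingers, on their centre line; the grasp point (between the pads) lies 19 mm behind it (env.grasp_offset is the distance from the TCP to the grasp point, in mm); z points along the fingers, y is the line along which they close (so a half turn about z gives the same grasp; the last joint's range is limited). The gripper opens to 91 mm and grips with 3 to 60 N. Pads are 32 mm wide; open, the fingers measure 118 mm over their backs; the gripper's body (76 mm by 178 mm) begins 60 mm behind the grasp point.
Start: joints at [69.099, 18.312, 89.639, -0, 72.044, -1.146], TCP at [194.358, 541.173, 213.976] pointing down, gripper open.
Joint ranges: [-177.97, 177.97], [-48.28, 115.42], [12.27, 149.76], [-77.06, 257.06], [2.81, 150.46], [-146.56, 146.56]. Speed limits (degrees/s): [147.25, 147.25, 180, 180, 180, 180].

## Interface

Orientations are given as [roll, pitch, yaw] about the fixed x, y, z axes, in that order (R = Rz(yaw) Ry(pitch) Rx(roll)).
In Python, from workcell import env, eyes gives the robot as it stands.
- The arm moves only by the tool send_rows, never from a script. Its arguments are lists of equal length, an entry for each row: "grip": the opening, from -1 (shut) to 1 (fully open), so that 0 is half open; "xyz": the shift along the world's x, y, z in m, a list of three; "yaw": the turn about the world's z in degrees. A call has 1 to 8 rows; each row is the pose to reach, as a shift and turn from the pose commanded when the call began; what a row does not reach only later rows make up. A row lasts 1/12 s, in which the tool goes at most 41.7 mm and 7.16 degrees, less where a joint would pass 70% of its speed; a pose out of reach is approached as far as the arm can. A call with a gripper value outside its range is refused whole. The fingers move at their own pace and stop on an object; "grip_force" is the grip in N (left out, the last holds). Time passes only in rows, so rows that repeat a pose let the fingers close. It gives the time, the measured TCP pose, the force, the opening and the grip force at its end, in the units of the state.
- env.state(): the state, without advancing time (a new reading comes with each control period).
- eyes.grab_frame(name): name is "side" or "top"; returns a dict with "frame" (480x640x3 uint8, red, green, blue), "fx", "fy", "cx", "cy" (pixels), "pose" (4x4, takes a point from camera to world coordinates). Camera axes: x right, y down, z forward; pixel columns grow to the right and rows downward; lengths in mm; the calibration is good to about 2 mm. A picture is of the moment at which its call begins. There is no depth.
- env.job_done(): hands the job in; it is judged then, once.
The state is a dict: "time_s": time; "qpos": joint angles; "qvel": joint speeds; "effort": joint torques, N m; "ee_pos": TCP position; "ee_rot": TCP orientation; "force": force on the tool from outside, world axes, zero at the start; "torque": the same for the moment, N m; "gripper_width": finger opening in mm; "gripper_force": force on a finger pad.
Only numpy, scipy, OpenCV 4.12 (cv2) and the standard library are available. Lean on these libraries where they do the work, as an engineer would, in place of code of your own. Each camera call takes 0.05 s, during which the arm holds its last target. There are 200 camera calls.

## Task

The candles and matches are locked in the child-proof drawer box. Take the release stick off the cup tree, push it straight down through the small hole in the top of the box until the spring catch lets go and the drawer pops out, then hang the stick by its eye back on the same slanting arm and let go. Leave the drawer open and the other things on the worktop where they are.

Things in the scene. Friction and masses are not known exactly. Their poses are not given: they have to be found in the camera images.
- stick: loose release stick, 0.12 kg, hanging grip uppermost and nearly plumb (within 0.1 rad) on stick_arm, about 34 mm out from the post's axis. Steel rod 10 mm thick; above it a round steel eye in the y-z plane (24 mm inside, 44 outside, 10 thick, its axis is x); above that a flat wooden grip. Origin: eye's centre; z runs along the stick up to the grip
- stick_tip (a point): the rounded end of the stick's rod, 120 mm below the eye's centre (stick z = -120 mm); the rod begins at z = -20 mm
- stick_grip (a point): middle of the dark wooden grip, 48 mm above the eye's centre; the grip reaches from z = +20 to +76 mm, 28 mm wide (y), 14 mm thick (x). Best held across its thickness (jaws closing along the arm's level direction), which also sets the stick plumb in that direction
- cup_tree: fixed espresso-cup tree: brown wooden foot 130 mm wide, post 20 mm thick and 186 mm high, four straight arms 8 mm thick, 74 mm out from the post's axis, rising outward at 20 degrees; small white cups hang on two of them. Origin: centre of the foot's underside, z up. -x is the level direction in which the stick's arm points
- stick_arm: the arm the stick hangs on: the upper arm without a cup (the opposite one holds a cup). Origin: where its centre line meets the post's axis, 175 mm above the worktop. z runs outward along the arm, 20 degrees above level; free end at z = 79 mm, post's surface at 11 mm; y is level. Radius 4 mm. The eye comes off and goes on along this axis
- drawer_box: white drawer box, fixed, 180 mm deep, 200 mm wide, 100 mm high, with a plain wooden drawer front (16 mm, small steel knob, 23 mm) on its -x side. Origin: on the worktop under the box, z up, -x is the way the drawer comes out
- release_hole (a point): centre of the round hole's mouth in the top board, 100 mm above the worktop, 45 mm behind the box's origin (+x), midway across; 22 mm wide, ringed with a steel eyelet, top board 10 mm thick. Nothing but the catch lies below it
- catch (a joint): the spring catch, a white plastic hook arm, 18 mm wide, hidden under the hole, in rad: 0 at rest (hooked), 0.13 unhooks, 0.28 is its stop. Straight under the hole its top lies 25 mm below the hole's mouth; pressing it there 6 mm further down unhooks the drawer, 11 mm is its stop. It takes about 6 N at first and 10 N to unhook, and springs back by itself
- drawer (a joint): how far the drawer is out, in m: 0 to 0.002 while hooked, 0.06 fully out. A spring of about 4 N drives it out once it is unhooked
- egg_timer: domed beige egg timer, 60 mm across, 48 mm high, loose; origin under its centre
- teaspoon: steel teaspoon lying flat, 130 mm long, loose; origin under its centre
- sugar_bowl: white sugar bowl, 95 mm across, 74 mm high, loose; origin under its centre
- wooden_spoon: wooden spoon lying flat, 310 mm long, loose; origin under its centre
Mind the look-alikes: they are no part of the job. Of the things that look like the stick, the larger one is meant.

How it is judged (in metres and radians):
On the way, in this order (a step that is already met when the one before it is completed fails the run):
1. the stick presses the catch down through the hole (value of joint catch above 0.03 rad and z of stick_tip in the frame of drawer_box below 0.085 m and horizontal distance between stick_tip and release_hole below 0.012 m).
2. the drawer springs out (value of joint drawer above 0.045 m), for 0.2 s.
At the end, for the whole second after the job is handed in: the drawer stands at least 45 mm out with the catch sprung back; the stick hangs at rest, free of the gripper, with the arm through its eye (eye's centre 12 to 76 mm along the arm and within 20 mm of its centre line) and within 0.4 rad of plumb (value of joint drawer above 0.045 m and value of joint catch below 0.03 rad and z of stick in the frame of stick_arm between 0.012 and 0.076 m and x of stick in the frame of stick_arm between -0.02 and 0.02 m and y of stick in the frame of stick_arm between -0.02 and 0.02 m and contact force between stick and stick_arm above 0.3 N and angle between stick's own z axis and vertical below 0.4 rad and linear speed of stick below 0.03 m/s); the robot touches nothing.
It fails at once if another loose thing on the worktop is moved by more than 40 mm (distance of any of egg_timer, teaspoon, sugar_bowl, wooden_spoon from where it was at the start of the episode above 0.04 m).
It also fails if it takes over 48 s, if anything falls off the work surface, if the arm or the gripper's body presses on something with over 40 N, if the wrist force passes 120 N, or if a joint passes its speed limit or range.

## Working session

There is one attempt and no reset: what is moved stays moved. The work goes in short steps, Python scripts to look and compute and a tool call to move; the robot and the scene stay as the last step left them, time stands still between calls to the robot, and variables do not carry over. Pictures are saved under pics/ and viewed, at most 10 in all, crops included, and the job is handed in when it is done.

Besides the shell and the picture viewer there is one more tool, called after "Call:" in YAML: its name, and indented under it one key for each argument. send_rows: Moves the arm, as the interface text tells. Its arguments: {"type":"object","properties":{"grip":{"type":"array"},"xyz":{"type":"array"},"yaw":{"type":"array"},"grip_force":{"type":"number"}},"required":["grip","xyz","yaw"]}

```bash
mkdir -p pics; ls
cat > h.py <<'E'
import numpy as np, cv2
from workcell import env, eyes
def grab(n,save=None):
    f=eyes.grab_frame(n)
    if save: cv2.imwrite('pics/'+save,f['frame'][:,:,::-1])
    return f
def ray(f,u,v):
    P=np.array(f['pose']); d=P[:3,:3]@np.array([(u-f['cx'])/f['fx'],(v-f['cy'])/f['fy'],1])
    return P[:3,3],d/np.linalg.norm(d)
def onz(f,u,v,z):
    o,d=ray(f,u,v); return o+d*(z-o[2])/d[2]
def tri(f1,p1,f2,p2):
    o1,d1=ray(f1,*p1);o2,d2=ray(f2,*p2)
    t=np.linalg.lstsq(np.c_[d1,-d2],o2-o1,rcond=None)[0]
    a=o1+t[0]*d1;b=o2+t[1]*d2
    return (a+b)/2,np.linalg.norm(a-b)
def proj(f,p):
    P=np.array(f['pose']); c=P[:3,:3].T@(np.array(p)-P[:3,3])
    return f['fx']*c[0]/c[2]+f['cx'],f['fy']*c[1]/c[2]+f['cy']
E
python3 - <<'E'
from h import *
for n in('side','top'):
    f=grab(n,n+'0.png'); print(n,f['fx'],f['cx'],f['cy'],np.round(f['pose'],3).tolist())
s=env.state(); print(s['ee_pos'],s['ee_rot'],s['gripper_width'],s['time_s'])
E
```

```text
pics
side 454.84744310255934 319.4439869089532 239.77406568750004 [[0.896, -0.257, 0.363, 219.533], [-0.444, -0.486, 0.752, -764.647], [-0.017, -0.835, -0.55, 773.181], [0.0, 0.0, 0.0, 1.0]]
top 483.124980945825 314.13864507584276 236.96445164503865 [[0.014, -0.995, 0.1, 492.676], [-1.0, -0.014, 0.001, 87.73], [0.0, -0.1, -0.995, 1086.712], [0.0, 0.0, 0.0, 1.0]]
[194.20144062 540.76133763 213.23484983] [-1.79913637e+02 -1.57399176e-03  1.60241095e+02] 91.690752517462 0.1
```

View pics/side0.png

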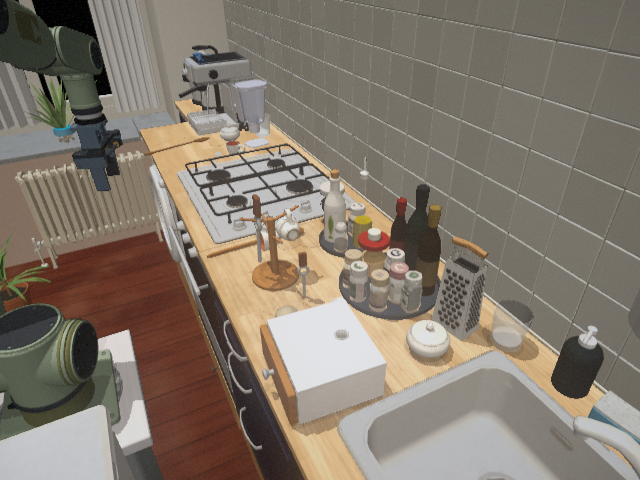

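View pics/top0.png

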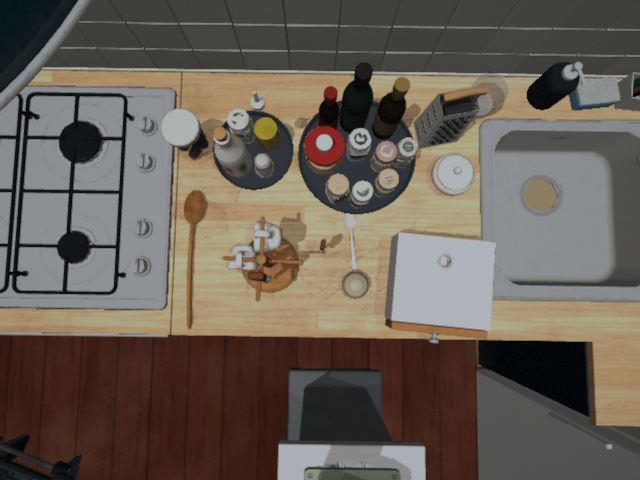

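The side view shows the tree at about (275,250), a tall dark grip at (256,207), a smaller look-alike at (303,262), and the hole at (341,335). In the top view the tree is near (268,262) and the hole at (445,261). I'll zoom in on both.

Run:
```python
import cv2,numpy as np
s=cv2.imread('pics/side0.png')[185:305,225:345]; t=cv2.imread('pics/top0.png')[210:310,220:340]
a=cv2.resize(s,(480,480),interpolation=cv2.INTER_CUBIC);b=cv2.resize(t,(480,400),interpolation=cv2.INTER_CUBIC)
cv2.imwrite('pics/c1.png',cv2.resize(s,(600,600),interpolation=cv2.INTER_CUBIC)); cv2.imwrite('pics/c2.png',cv2.resize(t,(720,600),interpolation=cv2.INTER_CUBIC))
```

```text
(no output)
```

View pics/c1.png

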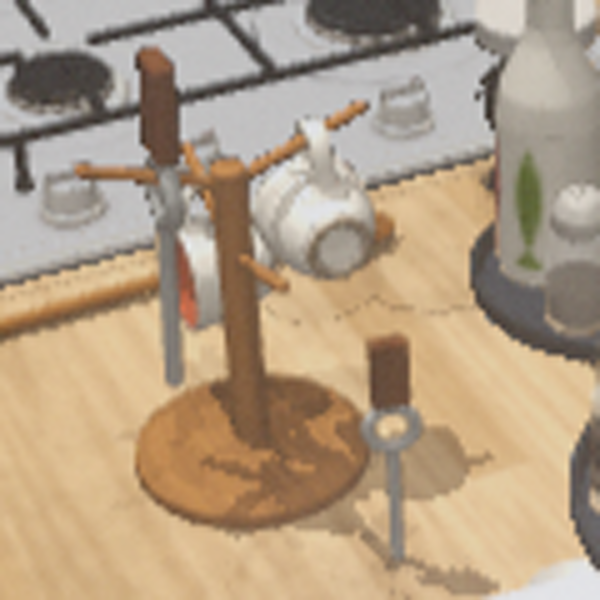

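View pics/c2.png

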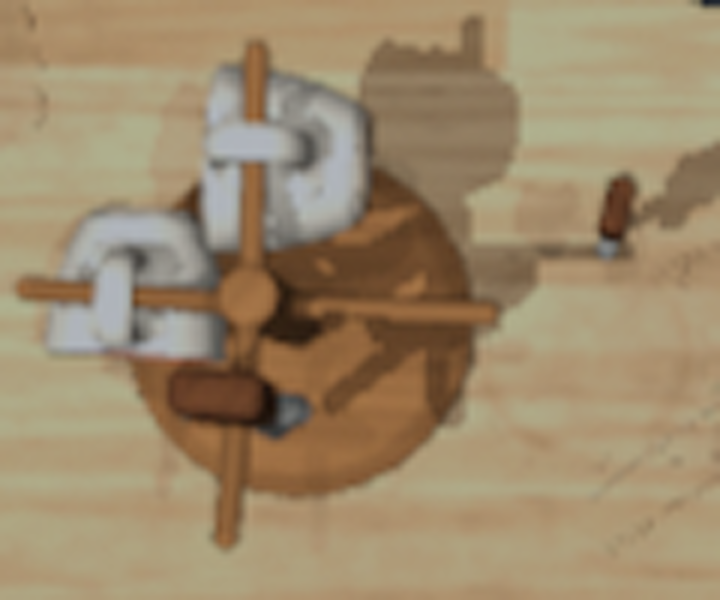

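The zooms show the big stick on the arm pointing towards the robot. In the side zoom its grip is at (158,105), the eye at (172,205) and the tip at (175,383). In the top zoom the grip is at (220,393), the post top at (248,290) and the arm tip at (225,545).

```bash
cat > m.py <<'E'
from h import *
S=lambda x,y:(225+(x+.5)/5-.5,185+(y+.5)/5-.5)
T=lambda x,y:(220+(x+.5)/6-.5,210+(y+.5)/6-.5)
def dark(f,box):
    x0,y0,x1,y1=box; im=f['frame'][y0:y1,x0:x1].astype(int)
    r,g,b=im[...,0],im[...,1],im[...,2]
    m=((r<130)&(r-g>20)&(g<75)&(r>45)).astype(np.uint8)
    n,l,st,c=cv2.connectedComponentsWithStats(m); i=1+np.argmax(st[1:,4])
    return c[i]+[x0,y0],st[i]
def hole(f,box):
    x0,y0,x1,y1=box; g=cv2.cvtColor(f['frame'],cv2.COLOR_RGB2GRAY)[y0:y1,x0:x1]
    m=(g<np.percentile(g,80)-25).astype(np.uint8)
    n,l,st,c=cv2.connectedComponentsWithStats(m); i=1+np.argmax(st[1:,4])
    return c[i]+[x0,y0],st[i]
E
python3 - <<'E'
from m import *
np.set_printoptions(precision=1,suppress=True)
s=grab('side');t=grab('top')
gs,a=dark(s,(245,190,268,222));gt,b=dark(t,(245,262,270,285));print(gs,a,gt,b)
print('grip',*tri(s,gs,t,gt)); print('manual',*tri(s,S(158,105),t,T(220,393)))
print('armtip',*tri(s,S(80,170),t,T(225,545)))
print('post',*tri(s,S(230,165),t,T(248,290)))
print('eye',*tri(s,S(172,205),t,T(288,412)))
print('tip z?',onz(s,*S(175,383),58))
hs,a=hole(s,(328,322,354,348));ht,b=hole(t,(434,250,456,272));print(hs,a,ht,b)
print('hole',*tri(s,hs,t,ht),onz(s,*hs,100),onz(t,*ht,100))
E
```

```text
[256.1 208.2] [ 8 10  8 18 75] [256.5 274.6] [  3   0  19  20 167]
grip [509.3 191.1 221.2] 2.550591230016103
manual [509.2 190.4 228.8] 0.840576806110309
armtip [464.9 190.4 203.8] 1.2952205175420843
post [542.3 187.5 186.7] 0.228205886007745
eye [505.3 174.6 180.5] 0.743964705746039
tip z? [503.2 195.3  58. ]
[341.2 334.5] [  6   8  15  10 114] [447.3 261.7] [ 7  5 11 13 65]
hole [ 544.7 -182.8  103.9] 0.22608581493363716 [ 546.7 -179.5  100. ] [ 544.8 -183.8  100. ]
```

Call:
send_rows:
  grip: [1,1,1,1,1,1,1,1]
  xyz:
    - [0,0,0.02]
    - [0.01,-0.01,0.05]
    - [0.03,-0.035,0.08]
    - [0.055,-0.06,0.086]
    - [0.08,-0.09,0.086]
    - [0.105,-0.115,0.086]
    - [0.13,-0.145,0.086]
    - [0.155,-0.173,0.086]
  yaw: [-3,-8,-14,-20,-25,-30,-35,-40]

```text
time_s: 0.87
ee_pos: [350.1, 366.5, 300.0]
ee_rot: [180.0, 0.0, 120.0]
force: [1.0, 0.1, -0.3]
gripper_width: 91.2
gripper_force: 0.0
```

Call:
send_rows:
  grip: [1,1,1,1,1,1,1,1]
  xyz:
    - [0.025,-0.028,0]
    - [0.05,-0.056,0]
    - [0.08,-0.089,0]
    - [0.11,-0.122,0]
    - [0.135,-0.15,0]
    - [0.15,-0.168,0]
    - [0.16,-0.178,0]
    - [0.16,-0.178,0]
  yaw: [-5,-10,-15,-20,-25,-30,-32,-32]

```text
time_s: 1.53
ee_pos: [510.9, 188.4, 299.4]
ee_rot: [-180.0, 0.0, 88.0]
force: [-0.3, 0.9, -0.2]
gripper_width: 91.3
gripper_force: 0.0
```

Call:
send_rows:
  grip: [0.2,0.2,0.2,0.2,0.2,0.2,0.2,0.2]
  xyz:
    - [0,0,0]
    - [0,0,0]
    - [0,0,-0.02]
    - [0,0,-0.04]
    - [0,0,-0.06]
    - [0,0,-0.08]
    - [0,0,-0.09]
    - [0,0,-0.09]
  yaw: [0,0,0,0,0,0,0,0]
  grip_force: 25

```text
time_s: 2.2
ee_pos: [507.2, 190.9, 207.9]
ee_rot: [-179.7, 0.1, 88.4]
force: [0.3, 0.3, 0.7]
gripper_width: 55.1
gripper_force: 0.0
```

Run:
```python
from h import *
s=grab('side');t=grab('top')
a=cv2.resize(s['frame'][150:280,210:320],(440,520),interpolation=cv2.INTER_CUBIC)
b=cv2.resize(t['frame'][220:320,215:305],(360,400),interpolation=cv2.INTER_CUBIC)
c=np.zeros((520,800,3),np.uint8);c[:,:440]=a;c[:400,440:]=b
cv2.imwrite('pics/p5.png',c[:,:,::-1])
```

```text
(no output)
```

View pics/p5.png

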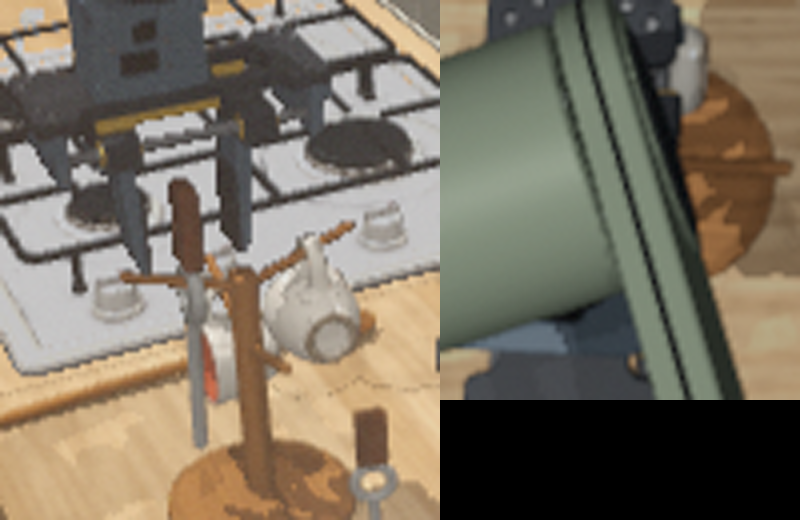

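The stick's grip, about (185,225) in the crop, is midway between the two fingers. I'll close on it.

Call:
send_rows:
  grip: [0,-0.4,-0.8,-1,-1,-1,-1,-1]
  xyz:
    - [0,0,0]
    - [0,0,0]
    - [0,0,0]
    - [0,0,0]
    - [0,0,0]
    - [0,0,0]
    - [0,0,0]
    - [0,0,0]
  yaw: [0,0,0,0,0,0,0,0]
  grip_force: 35

```text
time_s: 2.97
ee_pos: [509.5, 190.1, 209.9]
ee_rot: [180.0, 0.0, 88.2]
force: [0.2, -0.6, -0.7]
gripper_width: 13.7
gripper_force: 35.0
```

Call:
send_rows:
  grip: [-1,-1,-1,-1,-1,-1,-1,-1]
  xyz:
    - [0,0,0.004]
    - [0,0,0.008]
    - [-0.01,0,0.012]
    - [-0.02,0.001,0.0155]
    - [-0.03,0.001,0.019]
    - [-0.04,0.0015,0.0225]
    - [-0.05,0.002,0.026]
    - [-0.06,0.002,0.03]
  yaw: [0,0,0,0,0,0,0,0]

```text
time_s: 3.63
ee_pos: [447.9, 192.2, 240.4]
ee_rot: [180.0, -0.0, 88.3]
force: [1.2, -0.6, -0.8]
gripper_width: 13.7
gripper_force: 35.0
```

Call:
send_rows:
  grip: [-1,-1,-1,-1]
  xyz:
    - [-0.01,0,0.0035]
    - [-0.02,0,0.007]
    - [-0.02,0,0.007]
    - [-0.02,0,0.007]
  yaw: [0,0,0,0]

```text
time_s: 3.97
ee_pos: [429.1, 192.3, 247.5]
ee_rot: [179.9, -0.0, 88.3]
force: [-0.1, -0.5, -2.5]
gripper_width: 14.0
gripper_force: 35.0
```

Run:
```python
from h import *
s=grab('side');t=grab('top')
a=cv2.resize(s['frame'][130:270,180:310],(520,560),interpolation=cv2.INTER_CUBIC)
b=cv2.resize(t['frame'][240:340,225:295],(280,400),interpolation=cv2.INTER_CUBIC)
c=np.zeros((560,800,3),np.uint8);c[:,:520]=a;c[:400,520:]=b
cv2.imwrite('pics/p6.png',c[:,:,::-1]); print(env.state()['ee_pos'],env.state()['force'])
```

```text
[429.64585147 192.23156489 246.93415709] [-0.47067403 -0.11067106 -0.42868682]
```

View pics/p6.png

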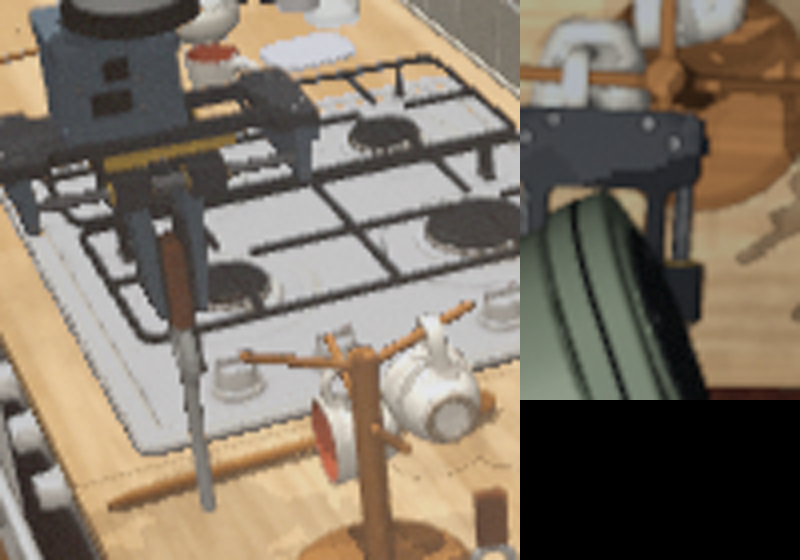

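The stick is off the arm and held. In the crop its eye is at (187,345), the tip at (207,508) and the free arm end at (243,357). I'll work out the tip offset from the side ray.

Run:
```python
from m import *
np.set_printoptions(precision=1,suppress=True)
s=grab('side'); e=env.state()['ee_pos']
C=lambda x,y:(180+(x+.5)/4-.5,130+(y+.5)/4-.5)
def onx(p,x):
    o,d=ray(s,*p); return o+d*(x-o[0])/d[0]
def ony(p,y):
    o,d=ray(s,*p); return o+d*(y-o[1])/d[1]
for n,p in(('tip',C(207,506)),('eye',C(187,347)),('gripbot',C(182,325)),('griptop',C(172,236))):
    print(n,p,onx(p,e[0]),ony(p,e[1]))
for z in(0,20,40,48,96,168): print(z,proj(s,[e[0],e[1],e[2]+19-z]))
```

```text
tip (231.375, 256.125) [429.7 193.2 100.3] [429.5 192.2 101.1]
eye (226.375, 216.375) [429.7 182.1 224.2] [431.9 192.2 218.4]
gripbot (225.125, 210.875) [429.7 186.7 237.1] [430.9 192.2 234. ]
griptop (222.625, 188.625) [429.7 177.9 300.3] [432.9 192.2 293.1]
0 (np.float64(222.86403372827158), np.float64(199.29198349929783))
20 (np.float64(223.98475820954195), np.float64(206.69599504053616))
40 (np.float64(225.08301326707402), np.float64(213.9515634314162))
48 (np.float64(225.51617461151136), np.float64(216.8132226947145))
96 (np.float64(228.04418490950496), np.float64(233.51439924213608))
168 (np.float64(231.62187242039033), np.float64(257.1502170227145))
```

Call:
send_rows:
  grip: [-1,-1,-1,-1,-1,-1,-1,-1]
  xyz:
    - [0,0,0.02]
    - [0,0,0.045]
    - [0,-0.01,0.07]
    - [0,-0.03,0.07]
    - [0,-0.06,0.07]
    - [0,-0.09,0.07]
    - [0,-0.12,0.07]
    - [0,-0.15,0.07]
  yaw: [0,0,0,0,0,0,0,0]

```text
time_s: 4.78
ee_pos: [429.6, 40.8, 316.7]
ee_rot: [-180.0, 0.0, 88.3]
force: [0.6, 0.5, -1.3]
gripper_width: 13.7
gripper_force: 35.0
```

Call:
send_rows:
  grip: [-1,-1,-1,-1,-1,-1,-1,-1]
  xyz:
    - [0.015,-0.03,0]
    - [0.03,-0.06,0]
    - [0.05,-0.09,0]
    - [0.07,-0.12,0]
    - [0.09,-0.15,0]
    - [0.105,-0.18,0]
    - [0.112,-0.205,0]
    - [0.116,-0.22,0]
  yaw: [0,0,0,0,0,0,0,0]

```text
time_s: 5.45
ee_pos: [546.4, -181.0, 315.6]
ee_rot: [-179.9, 0.0, 88.1]
force: [0.7, -0.6, -2.4]
gripper_width: 14.0
gripper_force: 35.0
```

Call:
send_rows:
  grip: [-1,-1,-1,-1,-1,-1]
  xyz:
    - [0,-0.004,-0.01]
    - [0,-0.005,-0.02]
    - [0,-0.005,-0.03]
    - [0,-0.005,-0.04]
    - [0,-0.005,-0.04]
    - [0,-0.005,-0.04]
  yaw: [0,0,0,0,0,0]

```text
time_s: 5.95
ee_pos: [544.7, -181.6, 276.3]
ee_rot: [-179.9, -0.0, 88.3]
force: [0.7, -0.3, -1.2]
gripper_width: 14.0
gripper_force: 35.0
```

Run:
```python
from h import *
s=grab('side');t=grab('top')
a=cv2.resize(s['frame'][250:360,290:390],(500,550),interpolation=cv2.INTER_CUBIC)
b=cv2.resize(t['frame'][225:325,400:475],(300,400),interpolation=cv2.INTER_CUBIC)
c=np.zeros((550,800,3),np.uint8);c[:,:500]=a;c[:400,500:]=b
cv2.imwrite('pics/p7.png',c[:,:,::-1]); e=env.state()['ee_pos'];print(e,env.state()['force'])
for z in(48,168): print(z,proj(s,[e[0],e[1],e[2]+19-z]))
```

```text
[ 545.5175841  -182.17306329  277.56265916] [ 0.3109984  -0.66309456 -1.7975298 ]
48 (np.float64(342.0974727999473), np.float64(277.9701991281731))
168 (np.float64(341.47770331890223), np.float64(325.2374403068663))
```

View pics/p7.png

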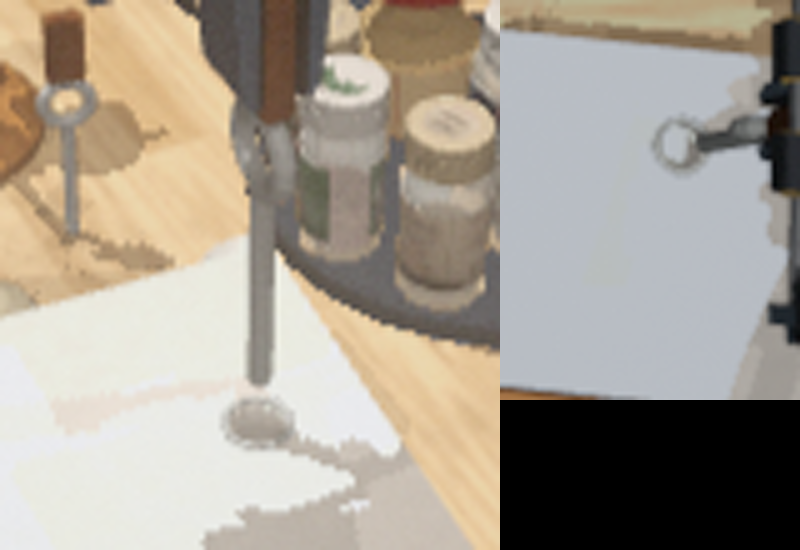

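In the side crop the tip (260,382) sits just above the hole (258,421). In the top crop the rod's end is at (703,142) and the hole at (679,144).

Run:
```python
from h import *
np.set_printoptions(precision=1,suppress=True)
s=grab('side');t=grab('top')
A=lambda x,y:(290+(x+.5)/5-.5,250+(y+.5)/5-.5)
B=lambda x,y:(400+(x-500+.5)/4-.5,225+(y+.5)/4-.5)
print('tip',*tri(s,A(260,382),t,B(704,142)))
print('hole',*tri(s,A(258,421),t,B(679,144)),onz(s,*A(258,421),100),onz(t,*B(679,144),100))
e=env.state()['ee_pos'];print(e)
```

```text
tip [ 546.1 -182.8  126.9] 1.1024497444365213
hole [ 547.2 -177.9  100.1] 0.5998447381561002 [ 547.6 -177.8  100. ] [ 546.9 -177.8  100. ]
[ 545.7 -182.5  277.8]
```

Call:
send_rows:
  grip: [-1,-1,-1,-1,-1,-1,-1,-1]
  xyz:
    - [0.001,0.005,0]
    - [0.001,0.005,-0.004]
    - [0.001,0.005,-0.012]
    - [0.001,0.005,-0.02]
    - [0.001,0.005,-0.028]
    - [0.001,0.005,-0.036]
    - [0.001,0.005,-0.042]
    - [0.001,0.005,-0.042]
  yaw: [0,0,0,0,0,0,0,0]
  grip_force: 50

```text
time_s: 6.82
ee_pos: [545.4, -177.6, 232.9]
ee_rot: [-179.8, -0.1, 88.2]
force: [-0.4, -0.0, -1.3]
gripper_width: 13.7
gripper_force: 50.0
```

No contact on the rim, so I'll press down.

Call:
send_rows:
  grip: [-1,-1,-1,-1,-1,-1,-1,-1]
  xyz:
    - [0,0,-0.004]
    - [0,0,-0.008]
    - [0,0,-0.011]
    - [0,0,-0.014]
    - [0,0,-0.016]
    - [0,0,-0.018]
    - [0,0,-0.018]
    - [0,0,-0.018]
  yaw: [0,0,0,0,0,0,0,0]

```text
time_s: 7.48
ee_pos: [547.4, -178.0, 219.4]
ee_rot: [179.7, 0.1, 88.2]
force: [-0.9, 0.0, 8.3]
gripper_width: 13.9
gripper_force: 50.0
```

Run:
```python
from h import *
s=grab('side');t=grab('top')
a=cv2.resize(s['frame'][290:430,240:380],(500,500),interpolation=cv2.INTER_CUBIC)
b=cv2.resize(t['frame'][225:350,380:455],(300,500),interpolation=cv2.INTER_CUBIC)
cv2.imwrite('pics/p8.png',np.hstack([a,b])[:,:,::-1]);S=env.state();print(S['ee_pos'],S['force'])
```

```text
[ 547.40874564 -178.02593535  219.43573226] [-1.80285995  0.83077295  7.9860134 ]
```

View pics/p8.png

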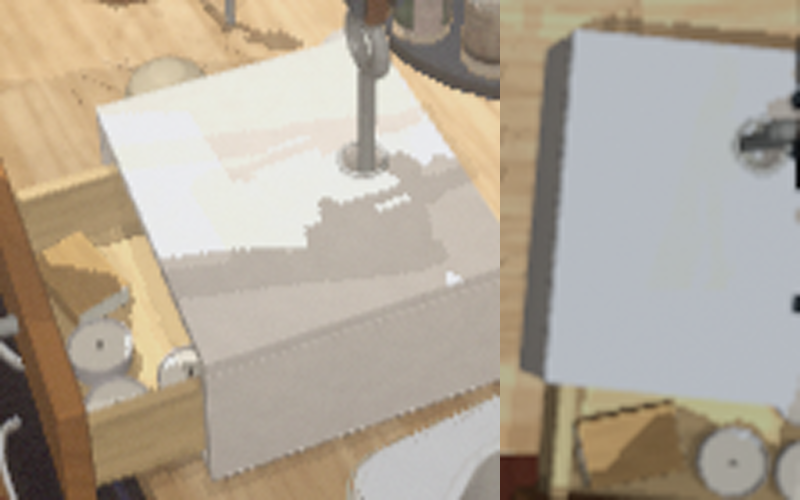

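The drawer stands open (crop 100,350) and the stick is in the hole. I'll withdraw and go back.

Call:
send_rows:
  grip: [-1,-1,-1,-1,-1,-1,-1,-1]
  xyz:
    - [0,0,0]
    - [0,0,0.005]
    - [0,0,0.015]
    - [0,0,0.03]
    - [0,0,0.045]
    - [0,0,0.06]
    - [0,0,0.08]
    - [0,0,0.1]
  yaw: [0,0,0,0,0,0,0,0]

```text
time_s: 8.25
ee_pos: [546.1, -177.7, 317.7]
ee_rot: [-180.0, -0.0, 88.2]
force: [0.2, 0.1, -2.5]
gripper_width: 13.4
gripper_force: 50.0
```

Call:
send_rows:
  grip: [-1,-1,-1,-1,-1,-1,-1,-1]
  xyz:
    - [-0.01,0.015,0]
    - [-0.025,0.04,0]
    - [-0.045,0.065,0]
    - [-0.065,0.09,0]
    - [-0.085,0.12,0]
    - [-0.1,0.145,0]
    - [-0.112,0.17,0]
    - [-0.117,0.2,0]
  yaw: [0,0,0,0,0,0,0,0]

```text
time_s: 8.92
ee_pos: [427.5, 22.7, 317.6]
ee_rot: [180.0, 0.0, 88.2]
force: [1.4, 0.3, -1.9]
gripper_width: 13.6
gripper_force: 50.0
```

Call:
send_rows:
  grip: [-1,-1,-1,-1,-1,-1,-1,-1]
  xyz:
    - [0,0.025,0]
    - [0,0.05,0]
    - [0,0.08,0]
    - [0,0.11,0]
    - [0,0.135,0]
    - [0,0.155,0]
    - [0,0.165,0]
    - [0,0.17,0]
  yaw: [0,0,0,0,0,0,0,0]

```text
time_s: 9.58
ee_pos: [429.3, 193.3, 317.0]
ee_rot: [-180.0, 0.0, 88.3]
force: [0.3, -0.7, -1.7]
gripper_width: 13.7
gripper_force: 50.0
```

Call:
send_rows:
  grip: [-1,-1,-1,-1,-1,-1]
  xyz:
    - [0,0,-0.02]
    - [0,0,-0.045]
    - [0,0,-0.06]
    - [0,0,-0.07]
    - [0,0,-0.07]
    - [0,0,-0.07]
  yaw: [0,0,0,0,0,0]

```text
time_s: 10.08
ee_pos: [429.6, 191.7, 247.3]
ee_rot: [180.0, 0.0, 88.2]
force: [-0.1, 0.7, -0.9]
gripper_width: 13.6
gripper_force: 50.0
```

Run:
```python
from h import *
s=grab('side');t=grab('top')
a=cv2.resize(s['frame'][130:270,180:310],(520,560),interpolation=cv2.INTER_CUBIC)
b=cv2.resize(s['frame'][300:420,240:310],(280,480),interpolation=cv2.INTER_CUBIC)
c=np.zeros((560,800,3),np.uint8);c[:,:520]=a;c[:480,520:]=b
cv2.imwrite('pics/p9.png',c[:,:,::-1]);S=env.state();e=S['ee_pos'];print(e,S['force'],S['gripper_width'],S['time_s'])
for z in(48,168): print(z,(np.array(proj(s,[e[0],e[1],e[2]+19-z]))-[180,130])*4)
```

```text
[430.21871772 192.14985241 248.23381205] [ 0.17716233  0.15213368 -1.22384167] 13.877690299478767 10.1833
48 [182.57253618 344.97114703]
168 [206.9801469  506.53760549]
```

View pics/p9.png

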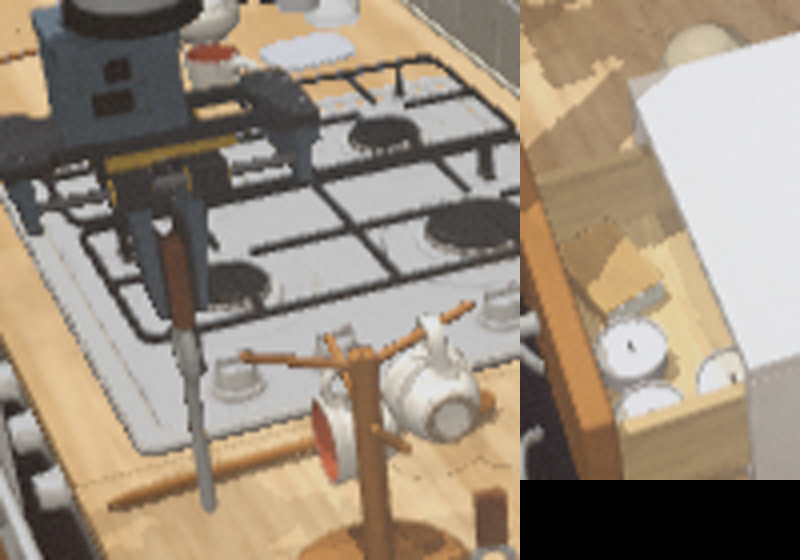

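The stick sits in the fingers as before (tip at 207,508) and the drawer stays open. I'll go back along the removal path.

Call:
send_rows:
  grip: [-1,-1,-1,-1,-1,-1,-1,-1]
  xyz:
    - [0.01,0,-0.0035]
    - [0.02,0,-0.007]
    - [0.028,0,-0.01]
    - [0.035,0,-0.0125]
    - [0.042,-0.001,-0.015]
    - [0.049,-0.001,-0.0175]
    - [0.056,-0.001,-0.02]
    - [0.056,-0.001,-0.02]
  yaw: [0,0,0,0,0,0,0,0]

```text
time_s: 10.85
ee_pos: [486.6, 191.1, 226.1]
ee_rot: [-180.0, 0.0, 88.2]
force: [0.8, -0.1, -2.0]
gripper_width: 13.7
gripper_force: 50.0
```

Call:
send_rows:
  grip: [-1,-1,-1,-1,-1,-1,-1,-1]
  xyz:
    - [0.008,0,-0.003]
    - [0.016,-0.001,-0.006]
    - [0.024,-0.001,-0.009]
    - [0.024,-0.001,-0.011]
    - [0.024,-0.001,-0.013]
    - [0.024,-0.001,-0.015]
    - [0.024,-0.001,-0.0165]
    - [0.024,-0.001,-0.0165]
  yaw: [0,0,0,0,0,0,0,0]

```text
time_s: 11.52
ee_pos: [509.0, 190.2, 210.3]
ee_rot: [-180.0, 0.0, 88.3]
force: [0.3, -0.4, -0.1]
gripper_width: 13.8
gripper_force: 50.0
```

Run:
```python
from h import *
s=grab('side')
cv2.imwrite('pics/p10.png',cv2.resize(s['frame'][160:280,210:310],(500,600),interpolation=cv2.INTER_CUBIC)[:,:,::-1]);S=env.state();print(S['ee_pos'],S['force'],S['gripper_width'])
```

```text
[509.09002879 190.20330904 210.51802786] [ 0.78759536  0.50883176 -1.31003455] 13.891792400628546
```

View pics/p10.png

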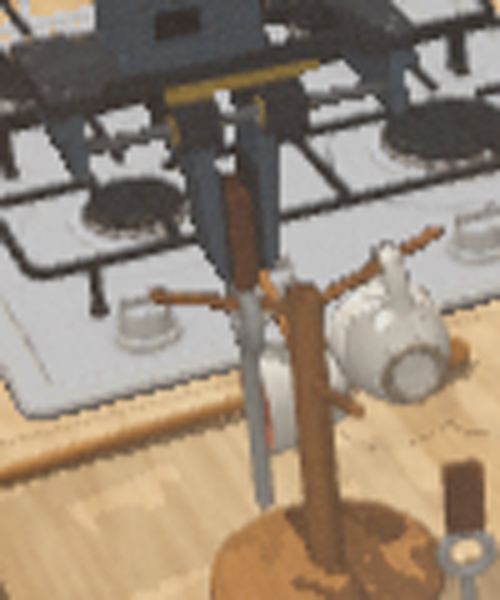

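The arm passes through the top of the eye, around (240,300), as it did at the start. I'll release and back off straight up.

Call:
send_rows:
  grip: [-0.65,-0.5,-0.3,-0.1,0.1,0.2,0.2,0.2]
  xyz:
    - [0,0,-0.001]
    - [0,0,-0.001]
    - [0,0,-0.001]
    - [0,0,-0.001]
    - [0,0,-0.001]
    - [0,0,-0.001]
    - [0,0,-0.001]
    - [0,0,-0.001]
  yaw: [0,0,0,0,0,0,0,0]

```text
time_s: 12.23
ee_pos: [509.4, 190.2, 209.5]
ee_rot: [180.0, -0.0, 88.2]
force: [0.4, 0.1, 0.0]
gripper_width: 54.7
gripper_force: 0.0
```

Call:
send_rows:
  grip: [0.2,0.2,0.2,0.2,0.2,0.2,0.2,0.2]
  xyz:
    - [0,0,0.01]
    - [0,0,0.025]
    - [0,0,0.045]
    - [0,0,0.065]
    - [0,0,0.085]
    - [0,0,0.11]
    - [0,0,0.13]
    - [0,0,0.13]
  yaw: [0,0,0,0,0,0,0,0]

```text
time_s: 12.9
ee_pos: [511.1, 190.8, 344.9]
ee_rot: [179.5, -0.2, 88.2]
force: [1.0, 0.1, 0.5]
gripper_width: 54.6
gripper_force: 0.0
```

Call:
send_rows:
  grip: [0.2,0.2,0.2,0.2,0.2,0.2,0.2,0.2]
  xyz:
    - [-0.02,0,0]
    - [-0.04,0,0]
    - [-0.06,0,0]
    - [-0.08,0,0]
    - [-0.1,0,0]
    - [-0.1,0,0]
    - [-0.1,0,0]
    - [-0.1,0,0]
  yaw: [0,0,0,0,0,0,0,0]

```text
time_s: 13.57
ee_pos: [409.9, 190.2, 339.5]
ee_rot: [180.0, -0.0, 88.2]
force: [-0.2, -0.3, 0.2]
gripper_width: 54.5
gripper_force: 0.0
```

Run:
```python
from m import *
for k in range(2):
    s=grab('side'); print(dark(s,(245,190,268,222)))
    for _ in range(10): grab('top')
o=cv2.imread('pics/side0.png')[185:285,235:285,::-1].astype(int)
d=np.abs(s['frame'][185:285,235:285].astype(int)-o).sum(2); print('diff px',(d>120).sum()); print([ (x+235,y+185) for y,x in np.argwhere(d>120)][:40:3])
```

```text
(array([257.04545455, 207.65151515]), array([ 9,  9,  7, 19, 66], dtype=int32))
(array([256.36538462, 206.38461538]), array([ 9,  8,  7, 18, 52], dtype=int32))
diff px 111
[(np.int64(253), np.int64(194)), (np.int64(252), np.int64(195)), (np.int64(252), np.int64(196)), (np.int64(260), np.int64(197)), (np.int64(253), np.int64(199)), (np.int64(260), np.int64(200)), (np.int64(261), np.int64(201)), (np.int64(261), np.int64(202)), (np.int64(253), np.int64(204)), (np.int64(261), np.int64(207)), (np.int64(253), np.int64(209)), (np.int64(261), np.int64(210)), (np.int64(253), np.int64(212)), (np.int64(254), np.int64(213))]
```

Run:
```python
from m import *
for k in range(6):
    for _ in range(5): f=grab('top')
    s=grab('side'); print(dark(s,(245,190,268,222))[0])
print(env.job_done())
```

```text
[256.41176471 205.31372549]
[256.64285714 207.23214286]
[256.45  204.725]
[258.12195122 209.73170732]
[255.84615385 207.51282051]
[256.74137931 206.67241379]
the job is handed in; nothing more can be done
None
```

The drawer was released and stood open, and the stick is back on the same arm, let go. The job is handed in at about 16 s; I saw no judge's verdict, and whether the stick hung fully still was hard to tell, as the last readings scattered a few pixels.

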